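# Dock the finned cold block on the bench

## Task

Clear the lane: set the dropper bottle upright, wholly on the round green disc, and let go. Then slide the finned cold block along the bench, never lifting or tipping it, until its fins run between the fins of the white dock and it is pushed fully home. Leave the two sample dishes and the beaker alone.

Things in the scene. Friction and masses are not known exactly. Their poses are not given: they have to be found in the camera images.
- cold_block: Loose aluminium block, about 0.5 kg, black top with a silver disc. Body 90 x 90 mm, 44 mm high (cover above 34 mm is 86 x 86), too wide to grasp. Origin: centre of the body's underside; z up. Three sides are flat; its +y side, which starts roughly towards the dock, bears the fins. Its sides are not slippery: a finger pushing at a corner tends to stick there.
- block_fins (a point): Tip line of the block's comb: middle, at bench height, 85 mm along +y from the block's origin (same axes). Four upright fins run from the body's +y face (y = 45 mm) to here: 40 mm long, 5 mm thick, round noses, at x = -33, -11, +11, +33 mm, 3 to 33 mm high.
- dock: Fixed white dock, housing 124 x 74 x 66 mm high, with a comb. Origin: on the bench, in the front plane of the back plate, mid comb; z up. Five dark fins project along -y to y = -38 mm, at x = -44, -22, 0, 22, 44 mm, 8 mm thick, thinned to 4 mm over the last 10 mm, 3 to 33 mm high; slots 14 mm wide.
- dock_home (a point): Where the block's origin lies when it is fully home (fin ends touching the dock's back plate): on the bench, 85 mm from the dock's origin along the dock's -y; axes as the dock's, and the block's axes are then parallel to them.
- bottle: Loose glass dropper bottle, 45 g, standing in the lane before the dock: body 33 mm across up to about 60 mm, black cap and bulb about 20 mm across above, 95 mm high in all. Origin: centre of its underside; z up.
- coaster: Fixed round green disc with a white ring, 62 mm across, 3 mm high: the bottle's place, beside the lane, on the robot's side or the far side. Origin: centre of its underside.
- dish_red: Small clear dish with reddish samples, 55 mm across, 15 mm high, loose; leave it alone. Origin: centre of its underside.
- dish_brown: Small clear dish with brown samples, 55 mm across, 17 mm high, loose; leave it alone. It stands on the side of the lane opposite the green disc. Origin: centre of its underside.
- beaker: Small glass beaker with a dropper standing in it, 45 x 48 mm, 105 mm high, loose; leave it alone. Origin: centre of its underside.

How it is judged:
By the outcome, as a careful person would: the job done as asked, in the order asked, and still so for the second after the job is handed in, with the robot touching nothing.
It also fails if it takes over 72 s, if anything falls off the work surface, if the arm or the gripper's body presses on something with over 40 N, if the wrist force passes 120 N, or if a joint passes its speed limit or range.

## Robot

A 6-joint arm with a two-finger parallel gripper is mounted at the origin on a cart in front of the work surface, level with it; the furniture and walls round the work are solid. World frame = base frame: x ahead of the robot, y to its left, z up, the work surface at z = 0. Lengths are in mm, angles in rad, forces in N, time in s.
With the tool pointing down it reaches from about 275 to 1000 mm from the base axis. Payload 8.4 kg.
Tool frame: the origin (TCP) lies midway between the tips of the shut fingers; the grasp point (between the pads) lies 19 mm behind it; z points along the fingers, y is the line along which they close (so a half turn about z gives the same grasp; the last joint's range is limited). The gripper opens to 85 mm and grips with 20 to 120 N. Pads are 22 mm wide; open, the fingers measure 114 mm over their backs; the gripper's body (76 mm by 85 mm) begins 54 mm behind the grasp point. The pads swing forward as they close: fully open they stand 13 mm farther back than shut.
Start: joints at [-1.261, 0.353, 1.633, -0, 1.155, -0.002], TCP at [191.731, -594.867, 231.281] pointing down, gripper open.
Joint ranges: [-2.63, 2.63], [-0.92, 2.1], [0.06, 2.66], [-1.3, 4.44], [0, 2.69], [-3.02, 3.02]. Speed limits (rad/s): [2.22, 2.22, 2.79, 3.14, 3.14, 3.14].

## Interface

Orientations are given as [roll, pitch, yaw] about the fixed x, y, z axes, in that order (R = Rz(yaw) Ry(pitch) Rx(roll)).
In Python, from rig import telemetry, optics, r gives the robot as it stands.
- The arm moves only by the tool play_rows, never from a script. Its arguments are lists of equal length, an entry for each row: "dp": the shift along the tool's x, y, z in units of 40 mm (1.0 is 40 mm), a list of three; "rot": the turn, a rotation vector about the tool's x, y, z in units of 6 degrees (1.0 is 6 degrees), a list of three. In form: {"dp": [[tx, ty, tz], ...], "rot": [[ax, ay, az], ...]}. A call has 1 to 5 rows; each row is the pose to reach, as a shift and turn from the pose commanded when the call began, along the tool's axes at that moment; what a row does not reach only later rows make up. A row lasts 1/12 s, in which the tool goes at most 41.7 mm and 7.16 degrees, less where a joint would pass 70% of its speed; a pose out of reach is approached as far as the arm can. A call with a gripper value outside its range is refused whole. "fingers" is the opening, from 0 (shut) to 1 (fully open), set as the call begins (left out, the last holds). The fingers move at their own pace and stop on an object; "grip_force" is the grip in N (left out, the last holds). Time passes only in rows, so rows that repeat a pose let the fingers close. It gives the time, the measured TCP pose, the force, the opening and the grip force at its end, in the units of the state.
- telemetry.sense(): the state, without advancing time (a new reading comes with each control period).
- optics.grab_frame(name): name is "side" or "top"; returns a dict with "color" (384x512x3 uint8, red, green, blue), "mtx" (3x3 intrinsics, pixels), "D" ([k1, k2, p1, p2, k3] as OpenCV has them; the pictures are not rectified), "R" (3x3) and "t" (3): a world point X has camera coordinates R X + t. Camera axes: x right, y down, z forward; pixel columns grow to the right and rows downward; lengths in mm; the calibration is good to about 2 mm. A picture is of the moment at which its call begins. There is no depth.
- r.sign_off(): hands the job in; it is judged then, once.
The state is a dict: "clock": time; "qpos": joint angles; "qvel": joint speeds; "joint_efforts": joint torques, N m; "eef_pos": TCP position; "tcp_rot": TCP orientation; "contact_force": force on the tool from outside, world axes, zero at the start; "wrist_torque": the same for the moment, N m; "opening": opening from 0.0 (shut) to 1.0 (fully open); "grasp_force": force on a finger pad.
Only numpy, scipy, OpenCV 4.12 (cv2) and the standard library are available. Lean on these libraries where they do the work, as an engineer would, in place of code of your own. Each camera call takes 0.05 s, during which the arm holds its last target. There are 200 camera calls.

## Working session

There is one attempt and no reset: what is moved stays moved. The work goes in short steps, Python scripts to look and compute and a tool call to move; the robot and the scene stay as the last step left them, time stands still between calls to the robot, and variables do not carry over. Pictures are saved under pics/ and viewed, at most 10 in all, crops included, and the job is handed in when it is done.

Besides the shell and the picture viewer there is one more tool, called after "Call:" as name(argument=value, ...), one argument or row to a line, values as JSON. play_rows: Moves the arm, as the interface text tells. Its arguments: {"type":"object","properties":{"dp":{"type":"array"},"rot":{"type":"array"},"fingers":{"type":"number"},"grip_force":{"type":"number"}},"required":["dp","rot"]}

```bash
mkdir -p pics; ls
python3 - <<'E'
from rig import telemetry, optics, r
import cv2,numpy as np,pickle
s=telemetry.sense();print(s)
for n in("side","top"):
    f=optics.grab_frame(n);pickle.dump(f,open(f"pics/{n}0.pkl","wb"))
    cv2.imwrite(f"pics/{n}0.png",cv2.resize(f["color"][:,:,::-1],(800,600),interpolation=cv2.INTER_CUBIC))
    print(n,f["mtx"],f["D"],-np.array(f["R"]).T@f["t"],f["R"])
E
```

```text
pics
{'clock': 0.0, 'qpos': array([-1.26139070e+00,  3.53635197e-01,  1.63414176e+00,  3.44734024e-06,
        1.15523808e+00, -2.36861751e-03]), 'qvel': array([0.00091604, 0.00253056, 0.00043124, 0.00035264, 0.00092385,
       0.00028036]), 'joint_efforts': array([ 3.41566854e-03, -6.05249119e+01, -3.42060971e+01,  2.18900877e-04,
        9.46690910e-03, -1.43083378e-05]), 'eef_pos': array([ 191.58698479, -594.39335983,  230.56652473]), 'tcp_rot': array([-3.14017028e+00, -6.52102648e-06,  3.11772842e-01]), 'contact_force': array([-0.2227591 , -0.30640756,  0.3341519 ]), 'wrist_torque': array([-0.02074006,  0.00478513, -0.00909779]), 'grasp_force': 0.0, 'opening': 1.0000952828876393}
side [[448.11006632   0.         252.23177234]
 [  0.         448.11006632 191.51811585]
 [  0.           0.           1.        ]] [0.00638525 0.         0.         0.         0.        ] [322.59207515 839.12475051 722.11953932] [[-0.94733249 -0.32015448 -0.00789034]
 [-0.19607527  0.59931198 -0.7761312 ]
 [ 0.25321065 -0.7337072  -0.63052209]]
top [[372.01117151   0.         261.78143458]
 [  0.         372.01117151 190.60770919]
 [  0.           0.           1.        ]] [-0.08336421  0.          0.          0.          0.        ] [ 441.46206521   67.47457884 1028.69735365] [[-0.00641083 -0.99995505  0.00698574]
 [-0.99172554  0.00546204 -0.12825994]
 [ 0.12821601 -0.00775019 -0.99171598]]
```

View pics/top0.png

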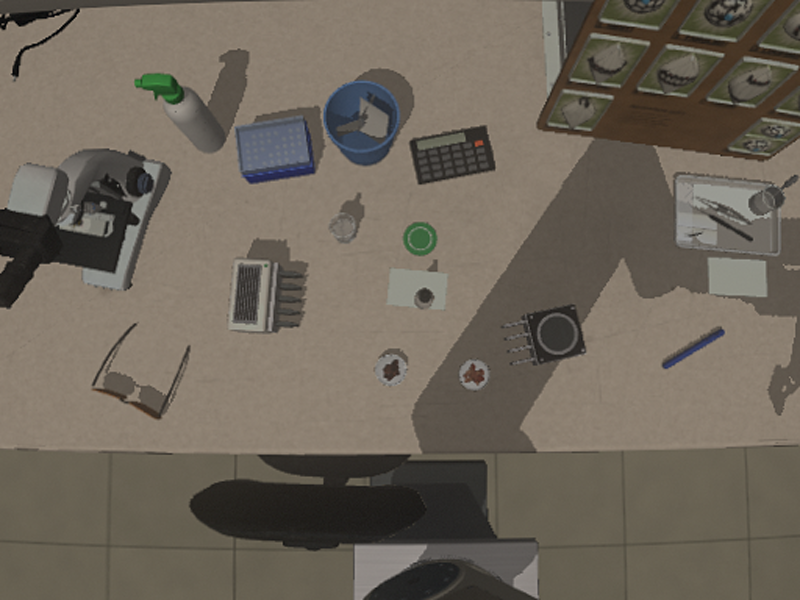

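View pics/side0.png

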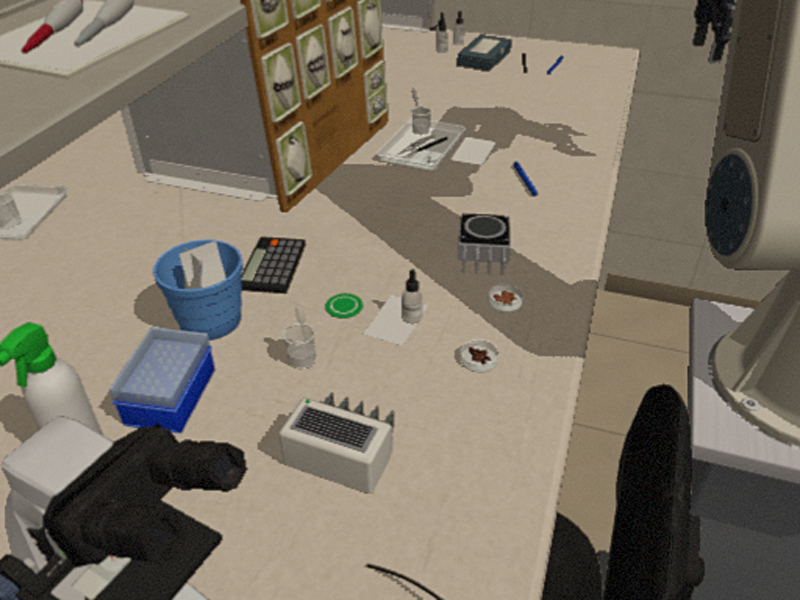

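The top view (800x600) shows: dock about (255,295) with its comb to the right, block about (555,335) with fins pointing left, bottle (424,297), disc (420,239), brown dish (391,369), red dish (474,375), beaker (344,228). Next I'll zoom in for accuracy.

```bash
cat > h.py <<'E'
import numpy as np,cv2,pickle
def load(n): return pickle.load(open(f"pics/{n}.pkl","rb"))
def unproj(f,px,z):
    px=np.array(px,float).reshape(-1,1,2)
    n=cv2.undistortPoints(px,np.array(f["mtx"]),np.array(f["D"])).reshape(-1,2)
    R=np.array(f["R"]);t=np.array(f["t"]);c=-R.T@t
    d=np.c_[n,np.ones(len(n))]@R
    return c+d*((np.asarray(z)-c[2])/d[:,2])[:,None]
def proj(f,X):
    R=np.array(f["R"]);return cv2.projectPoints(np.array(X,float).reshape(-1,1,3),cv2.Rodrigues(R)[0],np.array(f["t"],float),np.array(f["mtx"]),np.array(f["D"]))[0].reshape(-1,2)
def crop(f,x0,y0,w,h,s,name):
    im=f["color"][y0:y0+h,x0:x0+w,::-1]
    im=cv2.resize(im,None,fx=s,fy=s,interpolation=cv2.INTER_CUBIC);cv2.imwrite(f"pics/{name}.png",np.clip(im*1.3,0,255).astype(np.uint8))
E
python3 - <<'E'
from h import *
f=load("top0");g=load("side0")
a=f["color"][145:225,140:200];b=f["color"][185:240,310:380]
A=cv2.resize(a,None,fx=6,fy=6,interpolation=cv2.INTER_CUBIC);B=cv2.resize(b,None,fx=6,fy=6,interpolation=cv2.INTER_CUBIC)
C=np.zeros((480,780,3),np.uint8);C[:480,:360]=A;C[:330,360:780]=B
cv2.imwrite("pics/z1.png",np.clip(C[:,:,::-1]*1.4,0,255).astype(np.uint8))
E
```

```text
(no output)
```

View pics/z1.png

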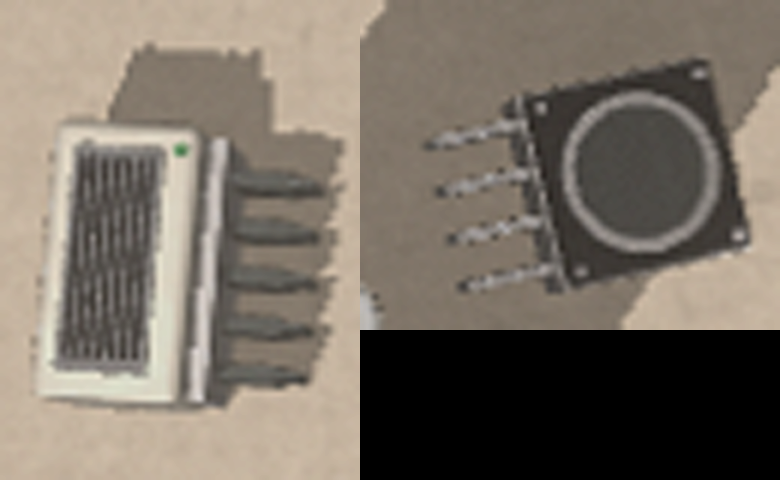

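Crop: the dock's fin tips lie at crop x≈325..305, y≈187..379. The block's cover corners are about (527,97), (708,62), (748,242), (570,287), and its fin tips about (430,146) to (462,287). Next I'll fit the poses.

```bash
cat >> h.py <<'E'
from scipy.optimize import least_squares
def fit(f,P,px,x0):
    P=np.array(P,float);px=np.array(px,float)
    def w(q):
        c,s=np.cos(q[2]),np.sin(q[2]);return np.c_[q[0]+c*P[:,0]-s*P[:,1],q[1]+s*P[:,0]+c*P[:,1],P[:,2]]
    r=least_squares(lambda q:(proj(f,w(q))-px).ravel(),x0,x_scale=[10,10,.1],loss='soft_l1');
    return r.x,np.round((proj(f,w(r.x))-px),1).tolist()
E
python3 - <<'E'
from h import *
f=load("top0");s=load("side0")
u=lambda pts,ox,oy,cx=0:[((x-cx+.5)/6-.5+ox,(y+.5)/6-.5+oy) for x,y in pts]
# dock: y points to +world y (left). x axis of dock then -> world +x (up)
D=[(x,-38,33) for x in(44,22,0,-22,-44)]
q,e=fit(f,D,u([(325,187),(320,234),(312,281),(310,330),(305,379)],140,145),[380,250,0]);print("dockfins",q,e)
H=[(62,'b',66)]
# housing top corners
print("dock top corners",unproj(f,u([(60,122),(198,128),(185,402),(40,395)],140,145),66)[:,:2].round(1).tolist())
B=[(43,43,44),(43,-43,44),(-43,-43,44),(-43,43,44)]+[(x,85,33) for x in(33,11,-11,-33)]
q2,e=fit(f,B,u([(527,97),(708,62),(748,242),(570,287),(430,146),(442,193),(450,240),(462,287)],310,185,360),[300,-150,0]);print("block",q2,e)
k=512/800
def at(n,p,z): print(n,unproj(f,[(p[0]*k,p[1]*k)],z)[0].round(1))
at("coaster",(420,239),3);at("bottle bulb",(424,294),90);at("brown",(391,369),10);at("red",(474,375),10);at("beaker base",(344,232),20)
def at(n,p,z): print("side",n,unproj(s,[(p[0]*k,p[1]*k)],z)[0].round(1))
at("coaster",(344,306),3);at("bottle cap top",(412,270),95);at("bottle bottom near",(410,322),0);at("brown",(479,355),10);at("red",(505,298),10);
at("block disc",(485,227),44)
# color segmentation green
im=f["color"].astype(int);m=(im[...,1]>im[...,0]*1.6)&(im[...,1]>im[...,2]*1.3)
m[:, :200]=0;ys,xs=np.nonzero(m);print("green top",unproj(f,[((xs.min()+xs.max())/2,(ys.min()+ys.max())/2)],3))
im=s["color"].astype(int);m=(im[...,1]>im[...,0]*1.6)&(im[...,1]>im[...,2]*1.3)
m[:, :200]=0;m[230:]=0;ys,xs=np.nonzero(m);print("green side",unproj(s,[((xs.min()+xs.max())/2,(ys.min()+ys.max())/2)],3))
print("dish side-check")
cv2.imwrite("pics/z2.png",cv2.resize(s["color"][120:310,150:340,::-1],None,fx=3.15,fy=3.15,interpolation=cv2.INTER_CUBIC))
E
```

```text
dockfins [ 5.71863055e+02  2.86180921e+02 -8.58585194e-02] [[-0.1, -0.2], [-0.1, -0.0], [0.4, 0.2], [-0.1, 0.1], [-0.1, 0.0]]
dock top corners [[636.2, 356.7], [633.0, 295.1], [512.2, 297.8], [515.5, 361.6]]
block [ 5.06025957e+02 -1.90386523e+02  2.05913281e-01] [[-1.0, 0.4], [-0.4, -0.5], [0.7, 0.8], [-0.6, 0.3], [0.1, -0.5], [0.0, -0.3], [0.5, -0.1], [0.4, 0.1]]
coaster [681.  39.   3.]
bottle bulb [569.   35.7  90. ]
brown [448.4  91.7  10. ]
red [436.9 -52.9  10. ]
beaker base [690.5 174.5  20. ]
side coaster [682.6  43.8   3. ]
side bottle cap top [571.2  35.3  95. ]
side bottle bottom near [570.7  44.8   0. ]
side brown [448.7  94.6  10. ]
side red [439.6 -48.2  10. ]
side block disc [ 507.6 -190.2   44. ]
green top [[682.34178449  39.81430747   3.        ]]
green side [[ 494.58428648 -545.58346367    3.        ]]
dish side-check
```

View pics/z2.png

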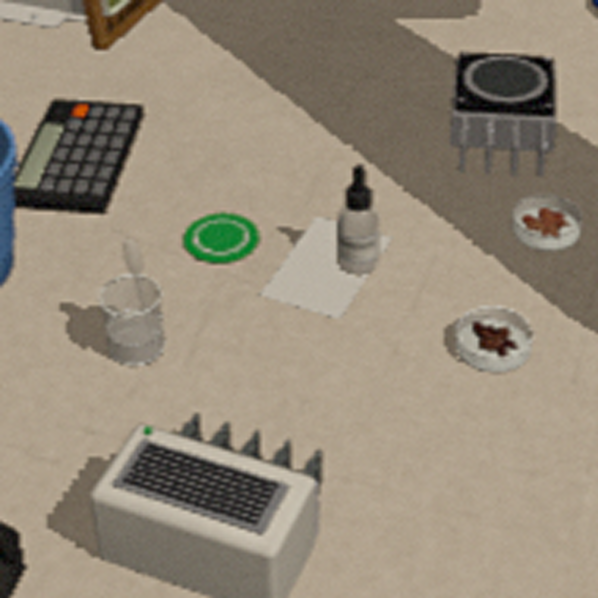

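The side crop (z2) confirms the layout. The bottle is upright on the paper at about (358,270), the disc is at (222,238), and the fin tops show above the dock. Bottle ≈ (570,35.5) and disc ≈ (682,41) agree between the two cameras. Next I'll move above the bottle.

Call:
play_rows(
  dp=[
    [0.69,-0.605,0.1],
    [1.38,-1.21,0.2],
    [2.07,-1.815,0.3],
    [2.76,-2.42,0.4],
    [3.46,-3.025,0.5],
  ],
  rot=[
    [0,0,0],
    [0,0,0],
    [0,0,0],
    [0,0,0],
    [0,0,0],
  ],
  fingers=1,
)

```text
clock: 0.52
eef_pos: [286.6, -435.6, 210.8]
tcp_rot: [-3.141, 0.0, 0.311]
contact_force: [0.8, -0.0, 0.4]
opening: 0.997
grasp_force: 0.0
```

Call:
play_rows(
  dp=[
    [0.69,-0.605,0.1],
    [1.38,-1.21,0.2],
    [2.07,-1.815,0.3],
    [2.76,-2.42,0.4],
    [3.46,-3.025,0.5],
  ],
  rot=[
    [0,0,0],
    [0,0,0],
    [0,0,0],
    [0,0,0],
    [0,0,0],
  ],
)

```text
clock: 0.93
eef_pos: [381.3, -277.9, 191.0]
tcp_rot: [-3.141, 0.0, 0.311]
contact_force: [1.0, -0.0, -0.8]
opening: 0.996
grasp_force: 0.0
```

Call:
play_rows(
  dp=[
    [0.69,-0.605,0.1],
    [1.38,-1.21,0.2],
    [2.07,-1.815,0.3],
    [2.76,-2.42,0.4],
    [3.46,-3.025,0.5],
  ],
  rot=[
    [0,0,0],
    [0,0,0],
    [0,0,0],
    [0,0,0],
    [0,0,0],
  ],
)

```text
clock: 1.35
eef_pos: [475.9, -120.2, 171.0]
tcp_rot: [-3.142, 0.0, 0.312]
contact_force: [-0.1, -0.7, -0.8]
opening: 0.998
grasp_force: 0.0
```

Call:
play_rows(
  dp=[
    [0.69,-0.605,0.1],
    [1.38,-1.21,0.2],
    [2.07,-1.815,0.3],
    [2.76,-2.42,0.4],
    [3.46,-3.025,0.5],
  ],
  rot=[
    [0,0,0],
    [0,0,0],
    [0,0,0],
    [0,0,0],
    [0,0,0],
  ],
)

```text
clock: 1.77
eef_pos: [570.5, 37.4, 150.8]
tcp_rot: [-3.142, 0.001, 0.312]
contact_force: [0.9, -0.3, -0.1]
opening: 1.0
grasp_force: 0.0
```

Call:
play_rows(
  dp=[
    [-0.01,0.04,0.8],
    [-0.01,0.04,1.6],
    [-0.01,0.04,2.4],
    [-0.01,0.04,2.9],
    [-0.01,0.04,3.1],
  ],
  rot=[
    [0,0,0],
    [0,0,0],
    [0,0,0],
    [0,0,0],
    [0,0,0],
  ],
)

```text
clock: 2.18
eef_pos: [567.8, 34.0, 23.9]
tcp_rot: [-3.14, 0.005, 0.312]
contact_force: [-0.9, 0.3, 0.0]
opening: 0.999
grasp_force: 0.0
```

Call:
play_rows(
  dp=[
    [0,0,0],
    [0,0,0],
    [0,0,0],
    [0,0,0],
    [0,0,0],
  ],
  rot=[
    [0,0,0],
    [0,0,0],
    [0,0,0],
    [0,0,0],
    [0,0,0],
  ],
  fingers=0.2,
  grip_force=25,
)

```text
clock: 2.6
eef_pos: [571.4, 34.0, 28.9]
tcp_rot: [3.141, -0.003, 0.312]
contact_force: [-0.5, 0.0, 5.4]
opening: 0.372
grasp_force: 25.9
```

Call:
play_rows(
  dp=[
    [0,0,0],
    [0,0,0],
    [0,0,0],
    [0,0,0],
    [0,0,0],
  ],
  rot=[
    [0,0,0],
    [0,0,0],
    [0,0,0],
    [0,0,0],
    [0,0,0],
  ],
)

```text
clock: 3.02
eef_pos: [571.4, 34.0, 28.9]
tcp_rot: [3.141, -0.003, 0.312]
contact_force: [-1.1, -0.3, 7.0]
opening: 0.372
grasp_force: 26.1
```

Call:
play_rows(
  dp=[
    [0,0,-0.25],
    [0,0,-0.5],
    [0.3,0.07,-0.6],
    [0.9,0.22,-0.6],
    [1.5,0.38,-0.6],
  ],
  rot=[
    [0,0,0],
    [0,0,0],
    [0,0,0],
    [0,0,0],
    [0,0,0],
  ],
)

```text
clock: 3.43
eef_pos: [632.9, 38.0, 53.3]
tcp_rot: [3.141, -0.001, 0.312]
contact_force: [0.1, 0.4, -0.5]
opening: 0.37
grasp_force: 25.4
```

Call:
play_rows(
  dp=[
    [0.6,0.15,0],
    [1.0,0.25,0],
    [1.19,0.3,0],
    [1.19,0.3,0],
    [1.19,0.3,0.2],
  ],
  rot=[
    [0,0,0],
    [0,0,0],
    [0,0,0],
    [0,0,0],
    [0,0,0],
  ],
)

```text
clock: 3.85
eef_pos: [681.5, 41.1, 44.8]
tcp_rot: [3.141, -0.002, 0.312]
contact_force: [0.8, -0.3, -0.5]
opening: 0.37
grasp_force: 25.4
```

Run:
```python
from rig import telemetry, optics
from h import *
s=telemetry.sense();print(s["clock"],s["eef_pos"],s["contact_force"],s["opening"],s["grasp_force"])
a=optics.grab_frame("side");pickle.dump(a,open("pics/side1.pkl","wb"))
crop(a,170,110,150,130,4,"s1")
```

```text
3.85 [681.47497346  41.09565709  44.79452093] [ 0.75230432 -0.31147226 -0.4964248 ] 0.3697515502119941 25.37632740335539
```

View pics/s1.png

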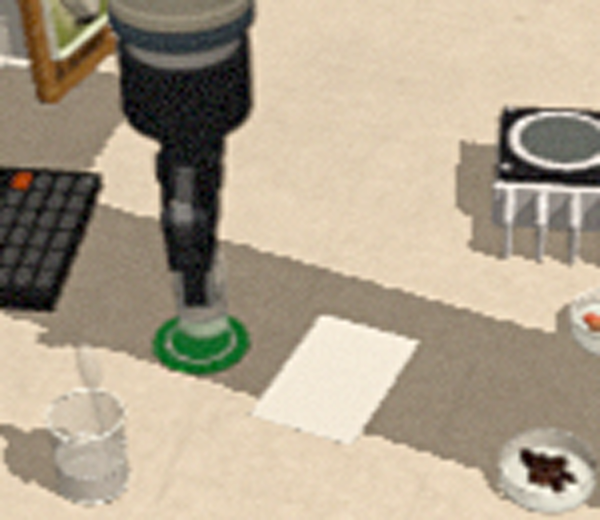

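The bottle hangs upright over the disc, with its base at about (205,325) and the disc centre at (200,343). It is about 13 mm above the disc, so I'll lower it.

Call:
play_rows(
  dp=[
    [0,0,0.1],
    [0,0,0.2],
    [0,0,0.28],
    [0,0,0.31],
    [0,0,0.31],
  ],
  rot=[
    [0,0,0],
    [0,0,0],
    [0,0,0],
    [0,0,0],
    [0,0,0],
  ],
)

```text
clock: 4.32
eef_pos: [680.5, 41.4, 31.8]
tcp_rot: [-3.141, 0.001, 0.312]
contact_force: [-4.5, 1.3, 11.4]
opening: 0.369
grasp_force: 26.4
```

Call:
play_rows(
  dp=[
    [0,0,-0.03],
    [0,0,-0.03],
    [0,0,-0.03],
    [0,0,-0.03],
    [0,0,-0.03],
  ],
  rot=[
    [0,0,0],
    [0,0,0],
    [0,0,0],
    [0,0,0],
    [0,0,0],
  ],
)

```text
clock: 4.73
eef_pos: [680.9, 41.1, 31.9]
tcp_rot: [-3.141, 0.0, 0.312]
contact_force: [-0.2, -0.5, 0.1]
opening: 0.372
grasp_force: 25.4
```

Call:
play_rows(
  dp=[
    [0,0,0],
    [0,0,0],
    [0,0,0],
    [0,0,0],
    [0,0,0],
  ],
  rot=[
    [0,0,0],
    [0,0,0],
    [0,0,0],
    [0,0,0],
    [0,0,0],
  ],
  fingers=1,
)

```text
clock: 5.15
eef_pos: [681.0, 41.1, 32.1]
tcp_rot: [-3.142, -0.0, 0.312]
contact_force: [0.2, 0.5, 0.5]
opening: 0.997
grasp_force: 0.0
```

Call:
play_rows(
  dp=[
    [0,0,-0.3],
    [0,0,-1.0],
    [0,0,-1.8],
    [0,0,-2.6],
    [0,0,-3],
  ],
  rot=[
    [0,0,0],
    [0,0,0],
    [0,0,0],
    [0,0,0],
    [0,0,0],
  ],
)

```text
clock: 5.57
eef_pos: [682.8, 41.2, 157.3]
tcp_rot: [3.14, -0.005, 0.312]
contact_force: [0.4, -0.3, 0.5]
opening: 0.998
grasp_force: 0.0
```

Call:
play_rows(
  dp=[
    [-0.78,0.4,0],
    [-1.57,0.79,0],
    [-2.35,1.19,0],
    [-3.14,1.58,0],
    [-3.92,1.98,0],
  ],
  rot=[
    [0,0,0],
    [0,0,0],
    [0,0,0],
    [0,0,0],
    [0,0,0],
  ],
)

```text
clock: 5.98
eef_pos: [554.9, -83.2, 153.1]
tcp_rot: [3.141, -0.001, 0.312]
contact_force: [0.8, -0.1, 0.6]
opening: 1.0
grasp_force: 0.0
```

Call:
play_rows(
  dp=[
    [-0.78,0.4,0],
    [-1.57,0.79,0],
    [-2.35,1.19,0],
    [-3.14,1.58,0],
    [-3.92,1.98,0],
  ],
  rot=[
    [0,0,0.2],
    [0,0,0.4],
    [0,0,0.6],
    [0,0,0.8],
    [0,0,1.01],
  ],
  fingers=0.6,
)

```text
clock: 6.4
eef_pos: [430.0, -206.8, 153.1]
tcp_rot: [3.141, -0.001, 0.205]
contact_force: [0.5, -1.0, -0.4]
opening: 0.6
grasp_force: 0.0
```

Run:
```python
from rig import telemetry, optics
from h import *
s=telemetry.sense();print(s["clock"],s["eef_pos"],s["tcp_rot"],s["opening"])
for n in("side","top"):
    a=optics.grab_frame(n);pickle.dump(a,open(f"pics/{n}2.pkl","wb"))
a=load("top2")["color"][140:220,140:210];b=load("side2")["color"][240:320,170:262]
c=load("top2")["color"][135:240,225:380]
C=np.zeros((600,800,3),np.uint8);z=lambda i,k:cv2.resize(i,None,fx=k,fy=k,interpolation=cv2.INTER_CUBIC)
C[:320,:280]=z(a,4);C[:320,280:648]=z(b,4);k=z(c,2.6);C[325:325+k.shape[0],:k.shape[1]]=k
k=z(load("side2")["color"][140:210,180:310],2.6);C[325:325+k.shape[0],410:410+k.shape[1]]=k
cv2.imwrite("pics/m2.png",np.clip(C[:,:,::-1]*1.3,0,255).astype(np.uint8))
```

```text
6.4 [ 429.97826001 -206.80905706  153.08262081] [ 3.14081072e+00 -9.32475952e-04  2.05318807e-01] 0.6003640045050385
```

View pics/m2.png

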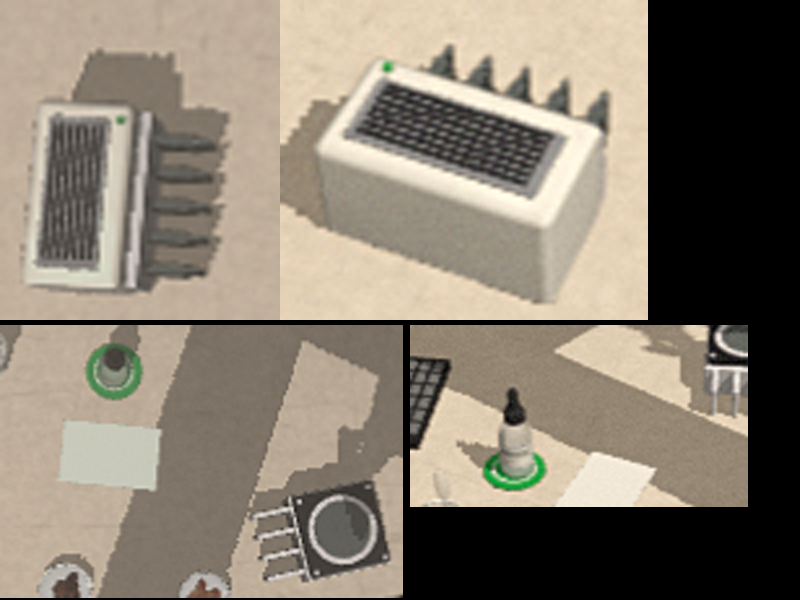

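The bottle stands upright within the green disc and is released. Now I'll refine the dock's yaw using both views.

Run:
```python
from h import *
t=load("top2");s=load("side2")
u=lambda pts,ox,oy,cx=0:np.array([((x-cx+.5)/4-.5+ox,(y+.5)/4-.5+oy) for x,y in pts])
P=np.array([(x,-38,33) for x in(44,22,0,-22,-44)],float)
a=u([(217,145),(215,177),(210,209),(208,240),(204,270)],140,140)
b=u([(449,46),(488,58),(525,67),(565,78),(604,91)],170,240,280)
print("top",fit(t,P,a,[570,286,0])[0]);print("side",*fit(s,P,b,[570,286,0]))
for z in(66,):
  A=unproj(t,u([(40,104),(24,286),(133,104),(122,288)],140,140),z)
  print("top housing yaw",[np.arctan2(-(A[i]-A[i+1])[1]*-1,(A[i]-A[i+1])[0]) for i in(0,2)])
  B=unproj(s,u([(383,62),(602,128),(320,155),(545,222)],170,240,280),z);print(B[:,:2].round(1).tolist())
  print("side housing yaw",[np.arctan2((B[i]-B[i+1])[1],(B[i]-B[i+1])[0]) for i in(0,2)])
  print("side short-edge yaw",[-np.arctan2((B[i+2]-B[i])[0],(B[i+2]-B[i])[1]) for i in(0,1)])
```

```text
top [ 5.71663717e+02  2.85263274e+02 -8.64705279e-02]
side [ 5.74324088e+02  2.91179674e+02 -4.42157843e-02] [[-0.1, -0.1], [-0.3, -0.3], [0.2, 0.2], [-0.0, 0.3], [0.2, -0.1]]
top housing yaw [np.float64(-0.05480634967240839), np.float64(-0.0346880426579284)]
[[629.1, 299.8], [512.5, 305.9], [632.8, 363.0], [519.1, 366.2]]
side housing yaw [np.float64(-0.05290476414438346), np.float64(-0.02848012243781111)]
side short-edge yaw [np.float64(-0.05888594542514262), np.float64(-0.10897804173819405)]
```

Call:
play_rows(
  dp=[
    [0,0,0.7],
    [0,0,1.5],
    [0,0,2.3],
    [0,0,3.0],
    [0,0,3.3],
  ],
  rot=[
    [0,0,0],
    [0,0,0],
    [0,0,0],
    [0,0,0],
    [0,0,0],
  ],
)

```text
clock: 6.92
eef_pos: [430.4, -204.9, 17.8]
tcp_rot: [-3.14, 0.002, 0.206]
contact_force: [-1.0, 1.2, -0.0]
opening: 0.603
grasp_force: 0.0
```

Call:
play_rows(
  dp=[
    [0,0,0.15],
    [0,0,0.28],
    [0,0,0.3],
    [0.2,0,0.3],
    [0.4,0,0.3],
  ],
  rot=[
    [0,0,0],
    [0,0,0],
    [0,0,0],
    [0,0,0],
    [0,0,0],
  ],
)

```text
clock: 7.33
eef_pos: [448.1, -202.8, 9.1]
tcp_rot: [3.141, -0.001, 0.206]
contact_force: [0.7, -0.8, 0.9]
opening: 0.604
grasp_force: 0.0
```

Call:
play_rows(
  dp=[
    [0.11,-0.02,0],
    [0.23,-0.04,0],
    [0.35,-0.06,0],
    [0.47,-0.08,0],
    [0.59,-0.1,0],
  ],
  rot=[
    [0,0,0.2],
    [0,0,0.45],
    [0,0,0.7],
    [0,0,0.95],
    [0,0,1.22],
  ],
)

```text
clock: 7.75
eef_pos: [469.7, -193.6, 9.0]
tcp_rot: [3.141, 0.0, 0.077]
contact_force: [-4.3, 0.8, 3.0]
opening: 0.598
grasp_force: 2.0
```

Call:
play_rows(
  dp=[
    [0.12,-0.035,0],
    [0.24,-0.07,0],
    [0.36,-0.105,0],
    [0.48,-0.14,0],
    [0.575,-0.176,0],
  ],
  rot=[
    [0,0,0.25],
    [0,0,0.5],
    [0,0,0.75],
    [0,0,1.0],
    [0,0,1.22],
  ],
)

```text
clock: 8.17
eef_pos: [492.5, -184.8, 9.1]
tcp_rot: [3.141, -0.001, -0.05]
contact_force: [-2.5, -1.2, 1.3]
opening: 0.599
grasp_force: 1.5
```

Call:
play_rows(
  dp=[
    [0,0,0],
    [0,0,0],
    [-0.2,0,0],
    [-0.4,0,0],
    [-0.6,0,-0.3],
  ],
  rot=[
    [0,0,0],
    [0,0,0],
    [0,0,0],
    [0,0,0],
    [0,0,0],
  ],
)

```text
clock: 8.58
eef_pos: [465.2, -183.2, 18.8]
tcp_rot: [-3.141, 0.003, -0.049]
contact_force: [-0.4, 0.1, 0.0]
opening: 0.6
grasp_force: 0.0
```

Call:
play_rows(
  dp=[
    [0,0,-0.6],
    [0,0,-1.4],
    [0,0,-2.2],
    [0,0,-3.0],
    [0,0,-3.3],
  ],
  rot=[
    [0,0,-1],
    [0,0,-2],
    [0,0,-3],
    [0,0,-4],
    [0,0,-5],
  ],
)

```text
clock: 9.0
eef_pos: [468.2, -184.5, 156.0]
tcp_rot: [3.138, -0.003, 0.479]
contact_force: [1.5, -1.0, 0.4]
opening: 0.6
grasp_force: 0.0
```

Call:
play_rows(
  dp=[
    [0.17,0.55,0],
    [0.34,1.1,0],
    [0.51,1.65,0],
    [0.68,2.2,0],
    [0.84,2.74,0],
  ],
  rot=[
    [0,0,-1],
    [0,0,-2],
    [0,0,-3],
    [0,0,-4],
    [0,0,-5],
  ],
)

```text
clock: 9.42
eef_pos: [547.1, -266.8, 152.0]
tcp_rot: [-3.141, 0.0, 1.003]
contact_force: [0.4, -0.3, 0.2]
opening: 0.599
grasp_force: 0.0
```

Call:
play_rows(
  dp=[
    [0,0,0],
    [0,0,0],
    [0,0,0],
    [0,0,0],
    [0,0,0],
  ],
  rot=[
    [0,0,-1],
    [0,0,-2],
    [0,0,-3],
    [0,0,-4],
    [0,0,-5],
  ],
)

```text
clock: 9.83
eef_pos: [546.2, -266.0, 151.8]
tcp_rot: [-3.141, -0.0, 1.526]
contact_force: [0.3, -0.6, -0.8]
opening: 0.598
grasp_force: 0.0
```

Run:
```python
from rig import telemetry, optics
from h import *
s=telemetry.sense();print(s["clock"],s["eef_pos"],s["tcp_rot"],s["opening"])
for n in("side","top"):
    a=optics.grab_frame(n);pickle.dump(a,open(f"pics/{n}3.pkl","wb"))
C=np.zeros((600,800,3),np.uint8);z=lambda i,k:cv2.resize(i,None,fx=k,fy=k,interpolation=cv2.INTER_CUBIC)
C[:420,:480]=z(load("top3")["color"][160:230,310:390],6)
k=z(load("side3")["color"][110:190,270:340],4.5);C[:k.shape[0],483:483+k.shape[1]]=k
cv2.imwrite("pics/m3.png",np.clip(C[:430,:,::-1]*1.3,0,255).astype(np.uint8))
```

```text
9.8333 [ 546.22073711 -265.99832881  151.76548083] [-3.14073494e+00 -3.57063345e-04  1.52637693e+00] 0.5981574236065403
```

View pics/m3.png

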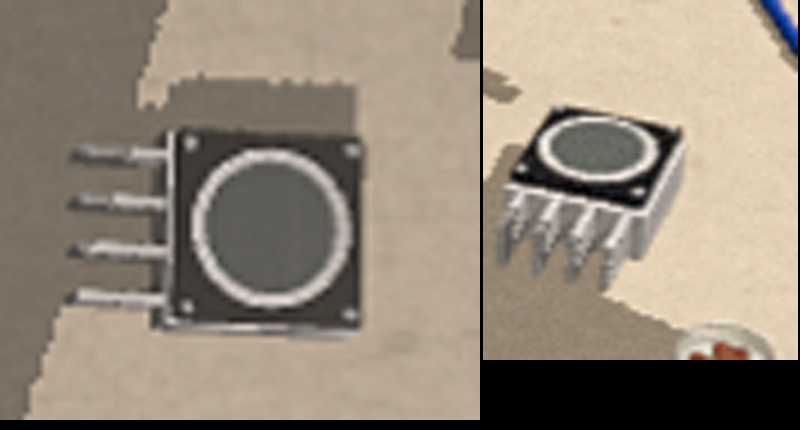

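Top crop: the block is now nearly square to the lane, with cover corners (177,132), (360,135), (358,325), (176,318) and fin tips (70,155) to (68,298). Fitting.

Run:
```python
from h import *
f=load("top3")
u=lambda pts,k,ox,oy,cx=0:[((x-cx+.5)/k-.5+ox,(y+.5)/k-.5+oy) for x,y in pts]
B=[(43,43,44),(43,-43,44),(-43,-43,44),(-43,43,44)]+[(x,85,33) for x in(33,11,-11,-33)]
print(fit(f,B,u([(177,132),(360,135),(358,325),(176,318),(70,155),(68,203),(72,250),(68,298)],6,310,160),[549,-188,-.05]))
print(unproj(f,u([(271,228)],6,310,160),44))
g=load("side3");print("side",fit(g,B[:4],u([(512,187),(553,105),(682,130),(645,212)],4.5,270,110,483)[0:1]*0+u([(553,105),(682,130),(645,212),(508,183)],4.5,270,110,483),[549,-188,-.05]))
print("side disc",unproj(g,u([(599,149)],4.5,270,110,483),44))
```

```text
(array([ 5.48703170e+02, -1.86649779e+02, -3.09348566e-02]), [[-1.3, -0.3], [-0.2, 0.0], [0.5, 0.2], [-1.1, 0.6], [0.4, -0.3], [0.7, -0.3], [-0.0, 0.0], [0.6, 0.1]])
[[ 548.53728932 -189.39502232   44.        ]]
side (array([ 549.10036053, -181.24270256,   -1.6100146 ]), [[-0.4, 0.8], [0.3, 0.9], [0.2, -0.9], [-0.1, -0.7]])
side disc [[ 549.96511791 -189.98693669   44.        ]]
```

Call:
play_rows(
  dp=[
    [0,0,0.7],
    [0,0,1.5],
    [0,0,2.3],
    [0,0,3.0],
    [0,0,3.3],
  ],
  rot=[
    [0,0,0],
    [0,0,0],
    [0,0,0],
    [0,0,0],
    [0,0,0],
  ],
)

```text
clock: 10.35
eef_pos: [544.7, -265.0, 16.6]
tcp_rot: [-3.137, -0.002, 1.518]
contact_force: [-0.2, 0.5, 0.1]
opening: 0.598
grasp_force: 0.0
```

Call:
play_rows(
  dp=[
    [0,0,0.15],
    [0,0,0.25],
    [0.1,0,0.25],
    [0.25,0,0.25],
    [0.4,0,0.25],
  ],
  rot=[
    [0,0,0],
    [0,0,0],
    [0,0,0],
    [0,0,0],
    [0,0,0],
  ],
)

```text
clock: 10.77
eef_pos: [549.1, -249.9, 11.5]
tcp_rot: [3.14, 0.001, 1.521]
contact_force: [-0.5, 0.5, -0.0]
opening: 0.601
grasp_force: 0.0
```

Call:
play_rows(
  dp=[
    [0.1,0,0],
    [0.25,0,0],
    [0.45,0,0],
    [0.7,0,0],
    [0.95,0,0],
  ],
  rot=[
    [0,0,0],
    [0,0,0],
    [0,0,0],
    [0,0,0],
    [0,0,0],
  ],
)

```text
clock: 11.18
eef_pos: [550.6, -211.6, 10.6]
tcp_rot: [3.14, 0.001, 1.521]
contact_force: [-0.4, -4.3, 2.6]
opening: 0.6
grasp_force: 2.0
```

Call:
play_rows(
  dp=[
    [0.25,0,0],
    [0.5,0,0],
    [0.75,0,0],
    [1.0,0,0],
    [1.25,0,0],
  ],
  rot=[
    [0,0,0],
    [0,0,0],
    [0,0,0],
    [0,0,0],
    [0,0,0],
  ],
)

```text
clock: 11.6
eef_pos: [552.6, -161.1, 10.1]
tcp_rot: [-3.141, 0.0, 1.521]
contact_force: [-0.3, -4.6, 2.4]
opening: 0.602
grasp_force: 2.1
```

Call:
play_rows(
  dp=[
    [0.25,0,0],
    [0.5,0,0],
    [0.75,0,0],
    [1.0,0,0],
    [1.25,0,0],
  ],
  rot=[
    [0,0,0],
    [0,0,0],
    [0,0,0],
    [0,0,0],
    [0,0,0],
  ],
)

```text
clock: 12.02
eef_pos: [555.0, -111.2, 10.0]
tcp_rot: [-3.141, -0.0, 1.521]
contact_force: [-0.7, -3.7, 3.6]
opening: 0.601
grasp_force: 2.0
```

```bash
cat > look.py <<'E'
import sys
from rig import telemetry, optics
from h import *
k=sys.argv[1];x0,y0,x1,y1=map(int,sys.argv[2:6])
s=telemetry.sense();print(s["clock"],s["eef_pos"].round(1),s["tcp_rot"].round(3),s["contact_force"].round(1))
for n in("side","top"): pickle.dump(optics.grab_frame(n),open(f"pics/{n}{k}.pkl","wb"))
crop(load("top"+k),x0,y0,x1-x0,y1-y0,6,"m"+k)
E
python3 look.py 4 225 140 355 230
```

```text
12.0167 [ 555.  -111.2   10. ] [-3.141 -0.     1.521] [-0.7 -3.7  3.6]
```

View pics/m4.png

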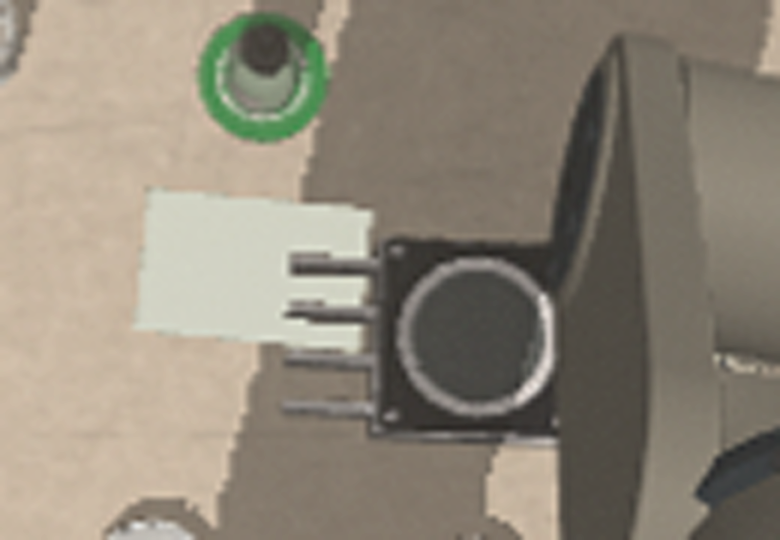

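The block is moving straight: disc centre (477,335), tips (290,264) to (282,408). The lower left object is the brown dish. Fitting its pose.

Run:
```python
from h import *
f=load("top4")
u=lambda pts,k,ox,oy,cx=0:[((x-cx+.5)/k-.5+ox,(y+.5)/k-.5+oy) for x,y in pts]
B=[(43,43,44),(-43,43,44)]+[(x,85,33) for x in(33,11,-11,-33)]
print(fit(f,B,u([(386,239),(376,434),(290,264),(285,312),(285,357),(282,408)],6,225,140),[549,-58,-.05]))
print(unproj(f,u([(477,336)],6,225,140),44))
```

```text
(array([ 5.52092540e+02, -5.31254782e+01, -5.90825381e-02]), [[-0.2, 0.4], [0.1, -0.1], [-0.1, -0.3], [0.3, -0.3], [-0.1, 0.3], [0.0, -0.0]])
[[554.75587307 -53.06138263  44.        ]]
```

Call:
play_rows(
  dp=[
    [0.25,0,0],
    [0.5,0,0],
    [0.75,0,0],
    [1.0,0,0],
    [1.25,0,0],
  ],
  rot=[
    [0,0,0],
    [0,0,0],
    [0,0,0],
    [0,0,0],
    [0,0,0],
  ],
)

```text
clock: 12.53
eef_pos: [557.3, -61.1, 9.9]
tcp_rot: [-3.141, -0.0, 1.521]
contact_force: [-0.0, -0.9, -2.2]
opening: 0.601
grasp_force: 0.9
```

Call:
play_rows(
  dp=[
    [0.25,0,0],
    [0.5,0,0],
    [0.75,0,0],
    [1.0,0,0],
    [1.25,0,0],
  ],
  rot=[
    [0,0,0],
    [0,0,0],
    [0,0,0],
    [0,0,0],
    [0,0,0],
  ],
)

```text
clock: 12.95
eef_pos: [560.0, -11.3, 10.1]
tcp_rot: [-3.142, -0.0, 1.521]
contact_force: [0.1, -1.6, -1.9]
opening: 0.599
grasp_force: 0.9
```

Call:
play_rows(
  dp=[
    [0.25,0,0],
    [0.5,0,0],
    [0.75,0,0],
    [1.0,0,0],
    [1.25,0,0],
  ],
  rot=[
    [0,0,0],
    [0,0,0],
    [0,0,0],
    [0,0,0],
    [0,0,0],
  ],
)

```text
clock: 13.37
eef_pos: [562.5, 38.6, 10.1]
tcp_rot: [-3.142, -0.0, 1.521]
contact_force: [0.2, -2.3, -1.2]
opening: 0.6
grasp_force: 0.9
```

Call:
play_rows(
  dp=[
    [0.2,0,0],
    [0.4,0,0],
    [0.6,0,0],
    [0.8,0,0],
    [1.0,0,0],
  ],
  rot=[
    [0,0,0],
    [0,0,0],
    [0,0,0],
    [0,0,0],
    [0,0,0],
  ],
)

```text
clock: 13.78
eef_pos: [564.4, 78.3, 10.1]
tcp_rot: [-3.142, 0.0, 1.521]
contact_force: [0.3, -2.5, -1.7]
opening: 0.6
grasp_force: 1.0
```

```bash
python3 look.py 5 140 140 270 230
```

```text
13.7833 [564.4  78.3  10.1] [-3.142  0.     1.521] [ 0.3 -2.5 -1.7]
```

View pics/m5.png

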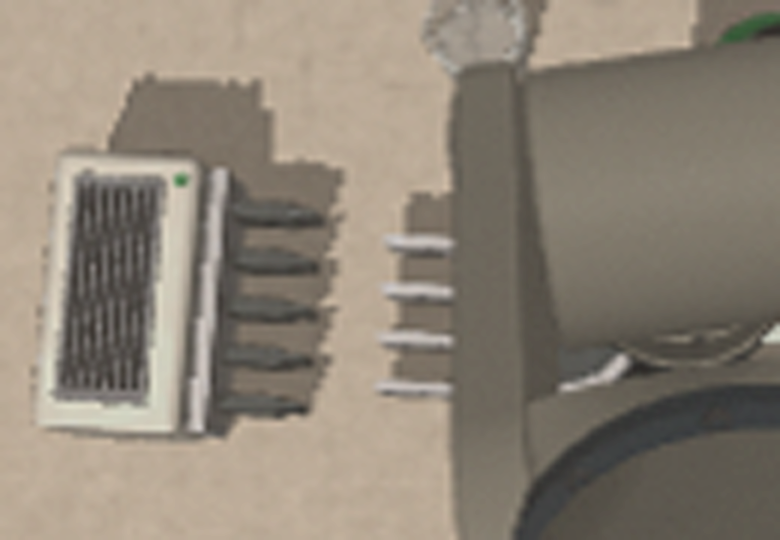

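The fins line up: block tips at y = 242, 290, 339, 388 against dock slot centres at 240, 287, 335, 383, and the block's heading drops its tips about 3 px on the way in. About 68 mm remains, so I'll continue slowly.

Call:
play_rows(
  dp=[
    [0.15,0,0],
    [0.3,0,0],
    [0.45,0,0],
    [0.6,0,0],
    [0.75,0,0],
  ],
  rot=[
    [0,0,0],
    [0,0,0],
    [0,0,0],
    [0,0,0],
    [0,0,0],
  ],
)

```text
clock: 14.3
eef_pos: [566.0, 108.0, 10.1]
tcp_rot: [3.142, 0.0, 1.521]
contact_force: [0.7, -3.0, 0.6]
opening: 0.603
grasp_force: 1.6
```

Call:
play_rows(
  dp=[
    [0.1,0,0],
    [0.2,0,0],
    [0.3,0,0],
    [0.4,0,0],
    [0.5,0,0],
  ],
  rot=[
    [0,0,0],
    [0,0,0],
    [0,0,0],
    [0,0,0],
    [0,0,0],
  ],
)

```text
clock: 14.72
eef_pos: [567.0, 127.8, 10.2]
tcp_rot: [3.142, 0.0, 1.521]
contact_force: [0.1, -3.9, 2.3]
opening: 0.604
grasp_force: 1.9
```

Call:
play_rows(
  dp=[
    [0.06,0,0],
    [0.12,0,0],
    [0.18,0,0],
    [0.24,0,0],
    [0.3,0,0],
  ],
  rot=[
    [0,0,0],
    [0,0,0],
    [0,0,0],
    [0,0,0],
    [0,0,0],
  ],
)

```text
clock: 15.13
eef_pos: [567.5, 139.6, 10.1]
tcp_rot: [-3.142, 0.0, 1.521]
contact_force: [0.5, -4.6, 2.1]
opening: 0.6
grasp_force: 2.1
```

Call:
play_rows(
  dp=[
    [0.04,0,0],
    [0.08,0,0],
    [0.12,0,0],
    [0.16,0,0],
    [0.2,0,0],
  ],
  rot=[
    [0,0,0],
    [0,0,0],
    [0,0,0],
    [0,0,0],
    [0,0,0],
  ],
)

```text
clock: 15.55
eef_pos: [567.9, 147.6, 10.1]
tcp_rot: [-3.142, 0.0, 1.521]
contact_force: [-0.3, -5.1, 3.8]
opening: 0.601
grasp_force: 2.2
```

Call:
play_rows(
  dp=[
    [0.02,0,0],
    [0.04,0,0],
    [0.06,0,0],
    [0.08,0,0],
    [0.1,0,0],
  ],
  rot=[
    [0,0,0],
    [0,0,0],
    [0,0,0],
    [0,0,0],
    [0,0,0],
  ],
)

```text
clock: 15.97
eef_pos: [567.8, 149.7, 10.1]
tcp_rot: [-3.141, 0.003, 1.522]
contact_force: [0.5, -20.0, 7.0]
opening: 0.603
grasp_force: 10.3
```

Call:
play_rows(
  dp=[
    [0.01,0,0],
    [0.02,0,0],
    [0.02,0,0],
    [0.02,0,0],
    [0.02,0,0],
  ],
  rot=[
    [0,0,0],
    [0,0,0],
    [0,0,0],
    [0,0,0],
    [0,0,0],
  ],
)

```text
clock: 16.38
eef_pos: [567.8, 149.7, 10.1]
tcp_rot: [-3.141, 0.003, 1.521]
contact_force: [0.2, -20.0, 7.1]
opening: 0.596
grasp_force: 10.1
```

Call:
play_rows(
  dp=[
    [-0.1,0,0],
    [-0.3,0,0],
    [-0.6,0,0],
    [-0.9,0,0],
    [-1.2,0,0],
  ],
  rot=[
    [0,0,0],
    [0,0,0],
    [0,0,0],
    [0,0,0],
    [0,0,0],
  ],
)

```text
clock: 16.8
eef_pos: [565.5, 103.3, 9.9]
tcp_rot: [-3.141, -0.0, 1.521]
contact_force: [0.3, 0.1, 0.6]
opening: 0.602
grasp_force: 0.0
```

Call:
play_rows(
  dp=[
    [-0.5,0,-0.7],
    [-1.2,0,-1.5],
    [-2.0,0,-2.3],
    [-2.8,0,-3.1],
    [-3.6,0,-3.6],
  ],
  rot=[
    [0,0,0],
    [0,0,0],
    [0,0,0],
    [0,0,0],
    [0,0,0],
  ],
)

```text
clock: 17.22
eef_pos: [558.8, -37.9, 154.1]
tcp_rot: [3.14, -0.0, 1.521]
contact_force: [1.0, 0.2, -0.1]
opening: 0.602
grasp_force: 0.0
```

Call:
play_rows(
  dp=[
    [-0.8,0,0],
    [-1.6,0,0],
    [-2.4,0,0],
    [-3.2,0,0],
    [-3.6,0,0],
  ],
  rot=[
    [0,0,0],
    [0,0,0],
    [0,0,0],
    [0,0,0],
    [0,0,0],
  ],
)

```text
clock: 17.63
eef_pos: [550.9, -184.0, 152.0]
tcp_rot: [3.141, 0.001, 1.519]
contact_force: [-0.2, -0.0, 0.4]
opening: 0.602
grasp_force: 0.0
```

```bash
python3 look.py 6 140 140 270 230
python3 - <<'E'
from h import *
a=cv2.imread("pics/m6.png");b=load("side6")["color"][180:300,170:330,::-1]
C=np.zeros((590,780,3),np.uint8);C[:290,:420]=cv2.resize(a,(420,290));k=cv2.resize(b,None,fx=2.2,fy=2.2);C[:k.shape[0],422:422+k.shape[1]]=k[:,:358]
k=load("top6")["color"][150:225,150:225,::-1];C[294:590,:296]=cv2.resize(k,(296,296),interpolation=cv2.INTER_CUBIC)
k=load("side6")["color"][215:290,175:265,::-1];C[294:590,300:655]=cv2.resize(k,(355,296),interpolation=cv2.INTER_CUBIC)
cv2.imwrite("pics/c6.png",C)
E
```

```text
17.6333 [ 550.9 -184.   152. ] [3.141e+00 1.000e-03 1.519e+00] [-0.2 -0.   0.4]
```

View pics/c6.png

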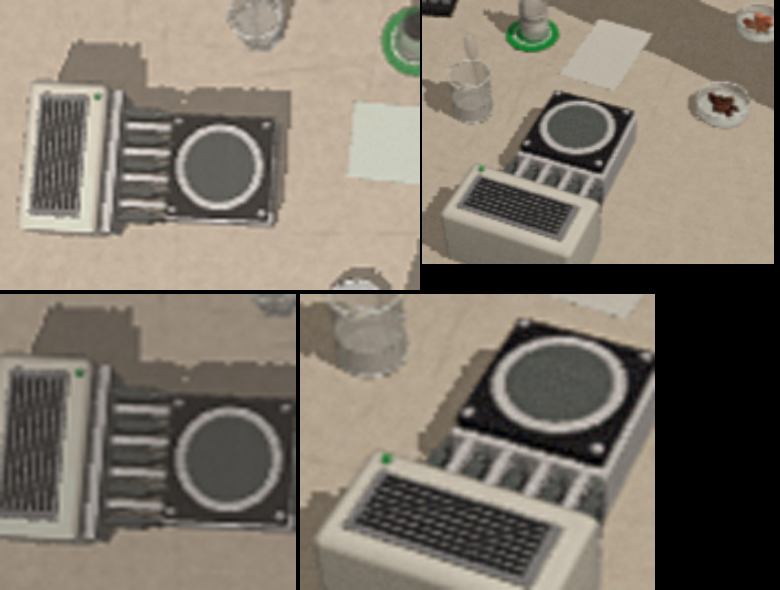

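The block's fins are interleaved with the dock's, and the dishes, beaker and bottle are undisturbed. I'll check the home distance numerically.

Run:
```python
from h import *
t=load("top6");s=load("side6")
p=unproj(t,[(140+(219*780/420+.5)/6-.5,140+(167*540/290+.5)/6-.5)],44)[0]
q=unproj(s,[(175+559*0-0+(559-300)*90/355-.5,215+(383-294)*75/296-.5)],44)[0];print(p,q)
# corners, bottom left panel scale 296/75, offset 150,150
k=75/296
pts=[(174,395),(290,398),(167,523)]
c=[((x+.5)*k-.5+150,(y-294+.5)*k-.5+150) for x,y in pts]
print(unproj(t,c,44).round(1))
# plate line top strip right edge, tried at z=44..66 ; fin tips z33 previously dock fit
for z in (33,66):print(z,unproj(t,[((x+.5)*k-.5+150,(y-294+.5)*k-.5+150) for x,y in((112,366),(96,537))],z).round(1).tolist())
```

```text
[567.40825457 205.094659    44.        ] [570.06498004 204.01054738  44.        ]
[[611.5 242.5  44. ]
 [608.9 163.3  44. ]
 [524.1 245.7  44. ]]
33 [[634.0, 287.9, 33.0], [515.7, 296.2, 33.0]]
66 [[627.6, 280.6, 66.0], [513.2, 288.6, 66.0]]
```

```bash
python3 -c "
from rig import r
print(r.sign_off())"
```

```text
the job is handed in; nothing more can be done
None
```

The job is handed in at about 18 s: the bottle is upright and released on the green disc. The cold block was slid along the bench into the dock until it met a hard stop at 20 N, and its measured position is within about 2 mm of home. The dishes and beaker were left alone.

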